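# Feed a passed power supply down the sloped rack

## Robot

A 6-joint arm with a two-finger parallel gripper is mounted at the origin on the work surface. World frame = base frame: x ahead of the robot, y to its left, z up, the work surface at z = 0. Lengths are in m, angles in rad, forces in N, time in s.
With the tool pointing down it reaches from about 0.425 to 0.95 m from the base axis. Payload 3.5 kg.
Tool frame: the origin (TCP) lies on the centre line of the jaws, within the pads' length; the fingertips stand r.tip_extent ahead of it and the grasp point (between the pads) lies 11 mm behind it (r.tip_extent is the distance from the TCP to the fingertips, in m); z points along the fingers, y is the line along which they close (so a half turn about z gives the same grasp; the last joint's range is limited). The gripper opens to 85 mm and grips with 20 to 120 N. Pads are 22 mm wide; open, the fingers measure 114 mm over their backs; the gripper's body (76 mm by 85 mm) begins 54 mm behind the grasp point. The pads swing forward as they close: fully open they stand 13 mm farther back than shut.
Start: joints at [-1.424, 0.286, 1.577, -0, 1.279, -0.15], TCP at [0.197, -0.645, 0.239] pointing down, gripper open.
Joint ranges: [-2.77, 2.77], [-0.9, 2.22], [0.21, 2.48], [-1.53, 4.67], [0.24, 2.81], [-2.84, 2.84]. Speed limits (rad/s): [2.79, 2.79, 3.14, 3.14, 3.14, 3.14].

## Interface

Orientations are given as a unit quaternion [w, x, y, z].
In Python, from rig import r, eyes, ticket gives the robot as it stands.
- The arm moves only by the tool apply_moves, never from a script. Its argument "commands" is a list of rows, each a list of 2 entries, a list of its own where there are three numbers: the shift along the tool's x, y, z in m, then the turn about the tool's z in rad. In form: [[[dx, dy, dz], roll], ...]. A call has 1 to 12 rows; each row shifts and turns the commanded pose from where the row before left it, along the tool's axes as they then stand; what a row does not reach is not made up. A row lasts 1/12 s, in which the tool goes at most 41.7 mm and 7.16 degrees, less where a joint would pass 70% of its speed; a pose out of reach is approached as far as the arm can. A call with a gripper value outside its range is refused whole. "grip" is the gripper command: -1 is shut, 1 is fully open, values between are in proportion, set as the call begins (left out, the last holds). The fingers move at their own pace and stop on an object; "grip_force" is the grip in N (left out, the last holds). Time passes only in rows, so rows that do not move let the fingers close. It gives the time, the measured TCP pose, the force, the opening and the grip force at its end, in the units of the state.
- r.get_state(): the state, without advancing time (a new reading comes with each control period).
- eyes.capture(name): name is "scene" or "top" or "wrist"; returns a dict with "img" (400x640x3 uint8, red, green, blue), "depth" (400x640 float32, m along the optical axis (not along the pixel's ray), 0 where there is no reading), "fx", "fy", "cx", "cy" (pixels), "k1" (the pictures are not rectified: a ray, as slopes to the right and down, at radius r is drawn at 1 + k1 r^2 times it, then the intrinsics apply), "extrinsics" (4x4, takes a point from world to camera coordinates); the wrist camera has in their place "tool_from_camera" (4x4, takes a point from camera to tool coordinates, whose origin is the TCP and whose axes are the flange's). Camera axes: x right, y down, z forward; pixel columns grow to the right and rows downward; lengths in m; the calibration is good to about 2 mm. A picture is of the moment at which its call begins: read the wrist's pose just before it.
- ticket.hand_in(): hands the job in; it is judged then, once.
The state is a dict: "time_s": time; "q": joint angles; "dq": joint speeds; "joint_efforts": joint torques, N m; "position": TCP position; "eef_rot": TCP orientation; "force": force on the tool from outside, world axes, zero at the start; "ft_torque": the same for the moment, N m; "grip_width": opening from 0.0 (shut) to 1.0 (fully open); "grasp_force": force on a finger pad.
Only numpy, scipy, OpenCV 4.12 (cv2) and the standard library are available. Lean on these libraries where they do the work, as an engineer would, in place of code of your own. Each camera call takes 0.05 s, during which the arm holds its last target. There are 200 camera calls.

## Task

Get the power supply with the green band out of its tightly packed row and lay it gently, lengthwise, near the top of the green lane of the sloped rack, then let go so that it slides down on its own and stops flat against the lane's end stop. Do not drop it onto the lane or push it down with the hand. Leave the two yellow-banded supplies in their row, and do not disturb the barcode scanner.

Things in the scene. Friction and masses are not known exactly. Their poses are not given: they have to be found in the camera images.
- supply_green: The supply to move: white rigid brick 100 x 45 x 30 mm (x, y, z), 0.15 to 0.31 kg, green band round its middle. Origin: centre of underside; x along its length. Lies on the tray between or beside its neighbours with 1 mm gaps, at any of the row's 3 places. The shut fingers can push it endways out of the row (1 to 2.5 N). Grip it across its 45 mm width.
- supply_yellow_a: A white supply of the same shape and size with a yellow band, in the same row. Stays in the row. Origin at the centre of its underside, x along its length.
- supply_yellow_b: The other yellow-banded supply of the same shape, size and frame. Stays in the row.
- tray: Fixed flat blue tray 300 x 165 mm (x, y), floor top 4 mm up. Origin: centre of underside; x roughly away from the robot. The supplies lie along x, centres at x +35 mm, y -46, 0, +46 mm: 65 mm of free floor behind the row (+x), 135 mm in front. Beside the row only (x -15 to +85) stand two aluminium rails, tops 18 mm above the table, inner faces at y +/-70 mm, 6 mm thick.
- green_lane: Green chute 66 mm wide, fixed in the rack, sloping at 20 degrees: low end with a stop towards the robot, high end away from it. Beside the yellow lane, in either place. Origin on the table under the rack's middle, on the lane's centre line; z up, x level and uphill.
- green_lane_stop (a point): Foot of the green lane's sliding face, on its centre line, at the end stop, 35 mm above the table. Tilted frame: x uphill along the face, y across, z out of the face. Face from x = 0 (stop, 26 mm high) to 300 mm (open top). Side guides 8 mm high, inner faces at y +/-28.5 mm. Slick (friction about 0.12 to 0.25): a released supply slides down by itself; at the stop its centre is at x = 50 mm.
- yellow_lane: The yellow lane, the same shape as the green one, 90 mm beside it in the rack. Not used. Frame as for the green lane.
- rack: Fixed steel and aluminium frame carrying both lanes at y +/-45 mm. Base 300 x 190 x 8 mm; the sliding faces rise from 35 mm above the table at x = -140 mm to 138 mm at x = +142 mm. Origin: centre of underside; x uphill, z up.
- scanner: Hand-held barcode scanner lying on the table beyond the work, white head about 85 x 60 x 48 mm with a grey handle about 105 mm long. Bystander. Origin on the table under the rear of the head.
Not all that is in view belongs to the job. Leave any black or blue look-alike of the supply_green alone.

How it is judged:
On the way:
1. the green-banded supply has been let go lying on the upper half of the green lane (its centre more than 140 mm up from the stop), untouched by the fingers (contact force between the fingers and supply_green below 0.05 N and x of supply_green in the frame of green_lane_stop between 0.14 and 0.29 m and z of supply_green in the frame of green_lane_stop between -0.006 and 0.015 m and y of supply_green in the frame of green_lane_stop between -0.012 and 0.012 m), for 0.04 s.
At the end, for the whole second after the job is handed in: The green-banded supply lies released and at rest in the green lane, flat (4 mm, 0.08 rad), lengthwise (0.17 rad), within 12 mm of the centre line, its lower end at the stop (centre 44 to 58 mm from it); yellow-banded supplies within 30 mm of their starts, scanner within 15 mm (x of supply_green in the frame of green_lane_stop between 0.044 and 0.058 m and y of supply_green in the frame of green_lane_stop between -0.012 and 0.012 m and z of supply_green in the frame of green_lane_stop between -0.004 and 0.004 m and angle between the z axis of supply_green and the z axis of green_lane_stop, either way round below 0.08 rad and angle between the x axis of supply_green and the x axis of green_lane_stop, either way round below 0.17 rad and linear speed of supply_green below 0.01 m/s and contact force between the fingers and supply_green below 0.05 N and distance of each of supply_yellow_a, supply_yellow_b from where it was at the start of the episode below 0.03 m and distance of scanner from where it was at the start of the episode below 0.015 m); the robot touches nothing.
It fails at once if the green-banded supply was let fall onto the green lane from more than 30 mm above its face (contact force between the fingers and supply_green below 0.05 N and z of supply_green in the frame of green_lane_stop between 0.03 and 0.25 m and x of supply_green in the frame of green_lane_stop between -0.02 and 0.32 m and y of supply_green in the frame of green_lane_stop between -0.04 and 0.04 m).
It fails at once if the hand touched the green-banded supply in the lower part of the green lane (centre less than 90 mm from the stop) (contact force between the fingers and supply_green above 0.5 N and x of supply_green in the frame of green_lane_stop between 0 and 0.09 m and z of supply_green in the frame of green_lane_stop between -0.02 and 0.02 m and y of supply_green in the frame of green_lane_stop between -0.012 and 0.012 m).
It fails at once if a yellow-banded supply was moved out of the row (more than 30 mm) (distance of any of supply_yellow_a, supply_yellow_b from where it was at the start of the episode above 0.03 m).
It fails at once if the scanner was moved by more than 15 mm (distance of scanner from where it was at the start of the episode above 0.015 m).
It also fails if it takes over 61 s, if anything falls off the work surface, if the arm or the gripper's body presses on something with over 40 N, if the wrist force passes 120 N, or if a joint passes its speed limit or range.

## Working session

There is one attempt and no reset: what is moved stays moved. The work goes in short steps, Python scripts to look and compute and a tool call to move; the robot and the scene stay as the last step left them, time stands still between calls to the robot, and variables do not carry over. Pictures are saved under pics/ and viewed, at most 10 in all, crops included, and the job is handed in when it is done.

Besides the shell and the picture viewer there is one more tool, called after "Call:" by a JSON object that holds its "api" and its "payload". apply_moves: Moves the arm, as the interface text tells. Its arguments: {"type":"object","properties":{"commands":{"type":"array","items":{"type":"array"}},"grip":{"type":"number"},"grip_force":{"type":"number"}},"required":["commands"]}

```bash
ls; mkdir -p pics
cat > h.py <<'E'
import numpy as np, cv2
from rig import r, eyes, ticket
def cap(n):
    s=r.get_state(); c=eyes.capture(n); c['s']=s
    np.savez('last_%s.npz'%n,**{k:v for k,v in c.items() if k!='s'}); return c
def save(c,f,box=None,sc=1):
    im=c['img'][...,::-1]
    if box: im=im[box[1]:box[3],box[0]:box[2]]
    cv2.imwrite('pics/'+f,cv2.resize(im,None,fx=sc,fy=sc,interpolation=cv2.INTER_CUBIC))
def ray(c,u,v):
    x,y=(u-c['cx'])/c['fx'],(v-c['cy'])/c['fy']
    a,b=x,y
    for _ in range(20):
        k=1+c['k1']*(a*a+b*b); a,b=x/k,y/k
    return np.array([a,b,1.])
def pts(c,uv,T=None,z=None):
    if T is None: T=np.linalg.inv(c['extrinsics'])
    out=[]
    for u,v in uv:
        d=ray(c,u,v)
        if z is None:
            p=c['depth'][int(v)-1:int(v)+2,int(u)-1:int(u)+2]; p=np.median(p[p>0]) if (p>0).any() else np.nan
            out.append(T[:3,:3]@(d*p)+T[:3,3])
        else:
            w=T[:3,:3]@d; out.append(T[:3,3]+w*(z-T[2,3])/w[2])
    return np.array(out)
def load(n): return dict(np.load('last_%s.npz'%n))
E
python3 - <<'E'
from h import *
print(r.get_state(), r.tip_extent)
for n in('scene','top'): save(cap(n),n+'.png')
E
```

```text
pics
{'time_s': 0.0, 'q': array([-1.42398064e+00,  2.87207645e-01,  1.57817446e+00,  1.49398151e-05,
        1.27861414e+00, -1.49999804e-01]), 'dq': array([-0.0014687 , -0.000488  ,  0.00015752, -0.00236034, -0.00058521,
       -0.00137424]), 'joint_efforts': array([-2.27990249e-04, -4.05978191e+01, -2.92627519e+01, -1.63206187e-04,
        5.85712987e-03,  1.40582564e-06]), 'position': array([ 0.19735864, -0.64483386,  0.23792055]), 'eef_rot': array([-1.20178167e-03,  9.89007373e-01,  1.47861324e-01,  9.06404273e-06]), 'force': array([-0.12572578,  0.15861245,  0.97444865]), 'ft_torque': array([-0.03317765, -0.02990705, -0.02681679]), 'grasp_force': 0.0, 'grip_width': 0.9999021013038139} 0.008
```

View pics/scene.png

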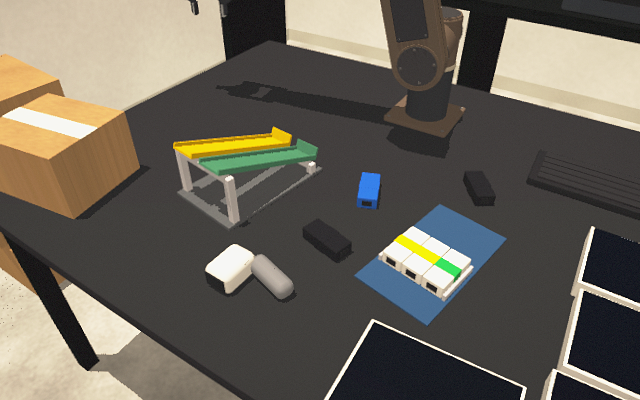

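View pics/top.png

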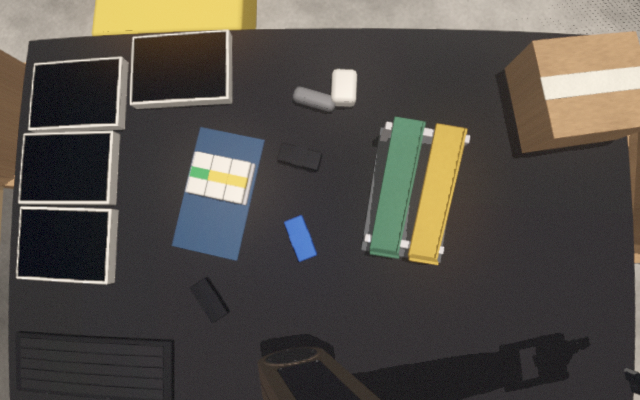

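The scene view shows the blue tray with three white supplies (bands at ~(450,268) green, (415,248) yellow), and the rack at ~(240,165). In the top view, the green-banded supply is at the left end of the row at (199,174). The yellow ones are at (216,178) and (235,180), the green lane runs from (409,120) to (385,255), and the scanner is at (335,92). The blue brick (300,238) and the black ones (300,156), (209,299) are decoys.

Run:
```python
from h import *
c=load('top')
a=cv2.resize(c['img'][110:270,160:280,::-1],None,fx=3.3,fy=3.3,interpolation=cv2.INTER_CUBIC)
b=cv2.resize(c['img'][110:270,350:480,::-1],None,fx=3.0,fy=3.3,interpolation=cv2.INTER_CUBIC)
cv2.imwrite('pics/tc.png',np.hstack([a,b])); print(a.shape,b.shape)
uv=[(199,174),(217,178),(235,180),(180,240),(205,140),(245,145),(409,125),(397,190),(385,245),(455,130),(425,255),(345,88),(315,99),(300,156)]
print(np.round(pts(c,uv),3))
print(c['extrinsics'].round(3),c['fx'],c['k1'])
```

```text
(528, 396, 3) (528, 390, 3)
[[ 0.591  0.276  0.033]
 [ 0.581  0.232  0.034]
 [ 0.576  0.188  0.034]
 [ 0.433  0.328  0.003]
 [ 0.68   0.274  0.001]
 [ 0.667  0.173  0.004]
 [ 0.682 -0.205  0.132]
 [ 0.548 -0.185  0.085]
 [ 0.426 -0.163  0.04 ]
 [ 0.671 -0.303  0.136]
 [ 0.403 -0.255  0.036]
 [ 0.794 -0.071  0.048]
 [ 0.771  0.001  0.038]
 [ 0.634  0.035  0.029]]
[[ 0.005 -1.    -0.021 -0.023]
 [-0.996 -0.003 -0.09   0.535]
 [ 0.089  0.021 -0.996  0.983]
 [ 0.     0.     0.     1.   ]] 427.8273668722911 -0.10796389621165897
```

View pics/tc.png

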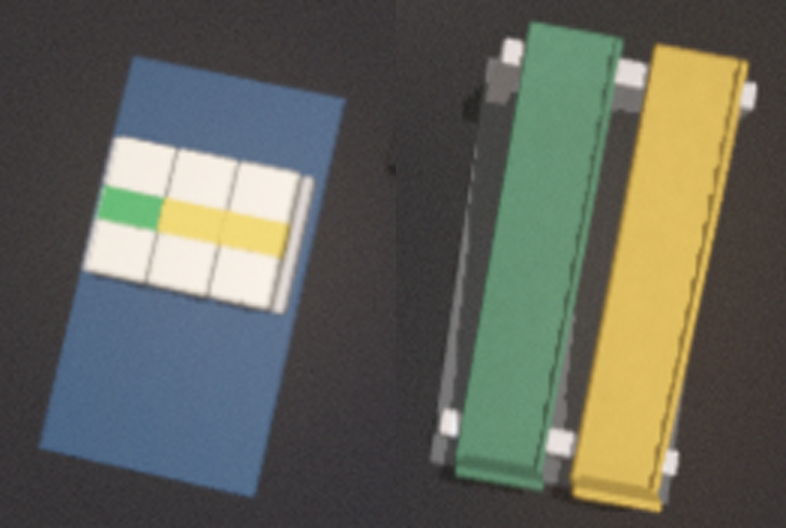

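The crop confirms the green band on the left place of the row, with its outer rail just hidden on the left. Tray corners in crop pixels are about (133,57), (345,98), (255,495) and (40,448). The green lane is the left one of the rack.

Run:
```python
from h import *
c=load('top'); f=lambda L:[(u/3.3+160-.35,v/3.3+110-.35) for u,v in L]
P=pts(c,f([(133,57),(345,98),(255,495),(40,448)]),z=.004); print(P.round(4))
print('sizes',[round(float(np.linalg.norm(P[i]-P[(i+1)%4])),4) for i in range(4)])
ex=(P[0]+P[1]-P[2]-P[3])[:2]; yaw=np.arctan2(ex[1],ex[0]); C=P.mean(0)[:2]; print('tray',C,'yaw',yaw)
R=np.array([[np.cos(yaw),-np.sin(yaw)],[np.sin(yaw),np.cos(yaw)]])
Q=pts(c,f([(118,137),(300,170),(272,307),(83,271)]),z=.034)
print('row corners in tray',((Q[:,:2]-C)@R).round(4))
for y in(46,):
  for x in(35,-70,102,110): print(x,y,(C+R@[x/1e3,y/1e3]).round(4))
hsv=cv2.cvtColor(c['img'],cv2.COLOR_RGB2HSV)
m=(hsv[...,0]>60)&(hsv[...,0]<90)&(hsv[...,1]>90); m[:, :350]=0
m=cv2.erode(m.astype(np.uint8),np.ones((3,3)))
v,u=np.nonzero(m); k=c['depth'][v,u]>0; u,v=u[k],v[k]
T=np.linalg.inv(c['extrinsics'])
W=np.array([T[:3,:3]@(ray(c,a,b)*c['depth'][b,a])+T[:3,3] for a,b in zip(u,v)])
A=np.c_[W[:,:2],np.ones(len(W))]; ok=np.ones(len(W),bool)
for _ in range(8):
  s=np.linalg.lstsq(A[ok],W[ok,2],rcond=None)[0]; e=W[:,2]-A@s; ok=abs(e)<.005
g=s[:2]; print('n',len(W),ok.sum(),'slope deg',np.degrees(np.arctan(np.hypot(*g))),'grad yaw',np.arctan2(g[1],g[0]))
(cx,cy),(w,h),an=cv2.minAreaRect(W[:,:2].astype(np.float32)); bx=cv2.boxPoints(((cx,cy),(w,h),an))
print('rect',cx,cy,w,h,an); print(bx.round(4), (np.c_[bx,np.ones(4)]@s).round(4))
```

```text
[[0.713  0.2875 0.004 ]
 [0.6804 0.1257 0.004 ]
 [0.3878 0.1867 0.004 ]
 [0.4199 0.3484 0.004 ]]
sizes [0.1651, 0.2989, 0.1649, 0.2994]
tray [0.55030107 0.23708348] yaw -0.20497325775628786
row corners in tray [[ 0.0834  0.068 ]
 [ 0.0865 -0.0687]
 [-0.0137 -0.0711]
 [-0.017   0.07  ]]
35 46 [0.5939 0.275 ]
-70 46 [0.4911 0.2964]
102 46 [0.6595 0.2614]
110 46 [0.6674 0.2597]Traceback (most recent call last):
  File "<stdin>", line 17, in <module>
IndexError: too many indices for array: array is 1-dimensional, but 2 were indexed
```

Run:
```python
from h import *
c=load('top'); print(c['img'][190,397],c['img'][190,385])
I=c['img'].astype(int); m=(I[...,1]>I[...,0]+15)&(I[...,1]>I[...,2]+8); m[:,:350]=0
m=cv2.erode(m.astype(np.uint8),np.ones((3,3)))
v,u=np.nonzero(m); k=c['depth'][v,u]>0; u,v=u[k],v[k]
T=np.linalg.inv(c['extrinsics'])
W=np.array([T[:3,:3]@(ray(c,a,b)*c['depth'][b,a])+T[:3,3] for a,b in zip(u,v)])
A=np.c_[W[:,:2],np.ones(len(W))]; ok=np.ones(len(W),bool)
for _ in range(8):
  s=np.linalg.lstsq(A[ok],W[ok,2],rcond=None)[0]; e=W[:,2]-A@s; ok=abs(e)<.004
g=s[:2]; yaw=np.arctan2(g[1],g[0]); print('n',len(W),ok.sum(),'slope',np.degrees(np.arctan(np.hypot(*g))),'grad yaw',yaw)
# edges of lane from crop, corners top-left/right far, near: intersect with plane+guide height
f=lambda L:[(a/3.0+350-.35,b/3.3+110-.35) for a,b in L]
def hit(uv,off):
  o=[]
  for a,b in uv:
    d=T[:3,:3]@ray(c,a,b); n=np.array([-s[0],-s[1],1]); o.append(T[:3,3]+d*(s[2]+off-n@T[:3,3])/(n@d))
  return np.array(o)
F=hit(f([(132,22),(228,38)]),.0085); N=hit(f([(62,462),(150,478)]),.0085)
print(F.round(4),N.round(4)); cf,cn=F.mean(0),N.mean(0); d=cf-cn
print('edge yaws',[np.arctan2(*(F[i]-N[i])[[1,0]]) for i in(0,1)],'len',np.linalg.norm(d),'w',np.linalg.norm(F[0]-F[1]),np.linalg.norm(N[0]-N[1]))
print('stat',np.percentile(e*1e3,[1,10,50,90,99]))
h=np.degrees(np.arctan(np.hypot(*g)));yw=np.arctan2(d[1],d[0])
# face height 35mm at stop -> 
ct=F.mean(0)[:2]; print('top centre',ct,'plane z there',np.r_[ct,1]@s,'yaw',yw)
```

```text
[100 145 114] [103 147 118]
n 3918 3329 slope 19.89789322522806 grad yaw -0.16273695369139432
[[ 0.6976 -0.1706  0.1452]
 [ 0.6874 -0.2383  0.1456]] [[ 0.4149 -0.1286  0.0418]
 [ 0.4039 -0.1958  0.0418]]
edge yaws [np.float64(-0.14745870661711788), np.float64(-0.14865586549554116)] len 0.3044070756031928 w 0.06840469344389633 0.06806748551727045
stat [-3.91723159 -2.11339739  0.32118912  7.4069451  27.26094968]
top centre [ 0.69251171 -0.20445102] plane z there 0.13689563614403605 yaw -0.14805819755075236
```

Call:
{"api": "apply_moves", "payload": {"commands": [[[0,0,0],0.1],[[0,0,0],0.1],[[0,0,0],0.1],[[0,0,0],0.1],[[0,0,0],0.102]], "grip": -1, "grip_force": 20}}

```text
time_s: 0.52
position: [0.1974, -0.6451, 0.2385]
eef_rot: [-0.001, 0.994, -0.105, -0.0]
force: [-0.9, -0.2, 0.5]
grip_width: 0.298
grasp_force: 0.0
```

Call:
{"api": "apply_moves", "payload": {"commands": [[[0.01,-0.035,0],0],[[0.01,-0.035,0],0],[[0.01,-0.035,0],0],[[0.01,-0.035,0],0],[[0.01,-0.035,0],0],[[0.01,-0.035,0],0],[[0.01,-0.035,0],0],[[0.01,-0.035,0],0],[[0.01,-0.035,0],0],[[0.01,-0.035,0],0],[[0.01,-0.035,0],0],[[0.01,-0.035,0],0]]}}

```text
time_s: 1.52
position: [0.4007, -0.2568, 0.239]
eef_rot: [-0.0, 0.995, -0.103, -0.0]
force: [0.9, -0.7, 0.2]
grip_width: 0.001
grasp_force: 0.0
```

Call:
{"api": "apply_moves", "payload": {"commands": [[[0.01,-0.035,0],0],[[0.01,-0.035,0],0],[[0.01,-0.035,0],0],[[0.01,-0.035,0],0],[[0.01,-0.035,0],0],[[0.01,-0.035,0],0],[[0.01,-0.035,0],0],[[0.01,-0.035,0],0],[[0.01,-0.035,0],0],[[0.01,-0.035,0],0],[[0.01,-0.035,0],0],[[0.01,-0.035,0],0]]}}

```text
time_s: 2.52
position: [0.6038, 0.1299, 0.2387]
eef_rot: [0.0, 0.995, -0.102, -0.0]
force: [0.9, 0.4, 0.5]
grip_width: -0.003
grasp_force: 0.0
```

Call:
{"api": "apply_moves", "payload": {"commands": [[[0.009,-0.035,0],0],[[0.009,-0.035,0],0],[[0.009,-0.03,0],0],[[0,0,0],0],[[0,0,0],0],[[0,0,0],0]]}}

```text
time_s: 3.02
position: [0.6498, 0.2201, 0.2384]
eef_rot: [0.0, 0.995, -0.102, -0.001]
force: [-0.4, -0.8, 0.0]
grip_width: -0.0
grasp_force: 0.0
```

Run:
```python
from h import *
c=cap('wrist'); s=c['s']; print(s['position'],s['eef_rot'],s['q']); np.save('wp.npy',np.r_[s['position'],s['eef_rot']]); print(c['tool_from_camera'].round(3))
save(c,'w1.png')
```

```text
[0.64982834 0.22005456 0.23842585] [ 4.97513571e-04  9.94755278e-01 -1.02278928e-01 -8.42507361e-04] [ 1.79084218e-01  3.11953435e-01  1.54653335e+00 -5.08308439e-04
  1.28500103e+00  1.95494060e+00]
[[-0.    -0.951 -0.308  0.078]
 [ 1.    -0.    -0.    -0.001]
 [ 0.    -0.308  0.951 -0.134]
 [ 0.     0.     0.     1.   ]]
```

View pics/w1.png

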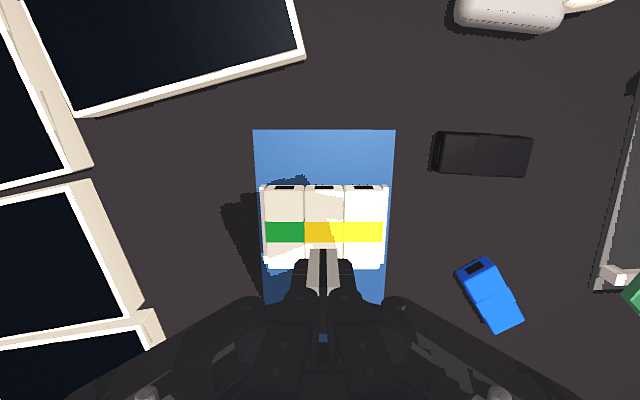

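The wrist view shows the row squarely aligned with the tool. The green-banded supply is on the left, band at (284,232), far end top edge around (265..303,190).

Run:
```python
from h import *
from scipy.spatial.transform import Rotation as Ro
c=load('wrist'); p=np.load('wp.npy'); M=np.eye(4); M[:3,:3]=Ro.from_quat(p[[4,5,6,3]]).as_matrix(); M[:3,3]=p[:3]
T=M@c['tool_from_camera']
P=pts(c,[(265,190),(303,190),(304,222),(265,222),(304,242),(265,242),(344,190),(382,190)],T=T,z=.034)
C=np.array([.5503,.2371]);y=-.205;R=np.array([[np.cos(y),-np.sin(y)],[np.sin(y),np.cos(y)]])
print(P.round(4)); print(((P[:,:2]-C)@R).round(4)); print(pts(c,[(284,205),(284,232)],T=T).round(4))
```

```text
[[0.6474 0.2869 0.034 ]
 [0.6387 0.2452 0.034 ]
 [0.601  0.2527 0.034 ]
 [0.6102 0.2969 0.034 ]
 [0.5762 0.2583 0.034 ]
 [0.5856 0.3035 0.034 ]
 [0.6293 0.2003 0.034 ]
 [0.6206 0.1585 0.034 ]]
[[ 0.0849  0.0686]
 [ 0.0849  0.026 ]
 [ 0.0464  0.0256]
 [ 0.0465  0.0708]
 [ 0.0211  0.026 ]
 [ 0.0211  0.0722]
 [ 0.0849 -0.02  ]
 [ 0.0848 -0.0626]]
[[0.6258 0.2704 0.0339]
 [0.5936 0.2783 0.0343]]
```

Call:
{"api": "apply_moves", "payload": {"commands": [[[0.0035,-0.0215,0.02],0],[[0.0035,-0.0215,0.02],0],[[0,0,0.035],0],[[0,0,0.035],0],[[0,0,0.035],0],[[0,0,0],0],[[0,0,0],0],[[0,0,0],0]]}}

```text
time_s: 3.73
position: [0.6673, 0.2604, 0.0969]
eef_rot: [-0.0, 0.995, -0.103, 0.002]
force: [1.5, -0.4, 1.3]
grip_width: -0.0
grasp_force: 0.0
```

Call:
{"api": "apply_moves", "payload": {"commands": [[[0,0,0.02],0],[[0,0,0.02],0],[[0,0,0.02],0],[[0,0,0.015],0],[[0,0,0],0],[[0,0,0],0],[[0,0,0],0]]}}

```text
time_s: 4.32
position: [0.6677, 0.2614, 0.022]
eef_rot: [-0.001, 0.995, -0.102, 0.002]
force: [-0.3, -1.2, 0.7]
grip_width: 0.004
grasp_force: 0.0
```

Call:
{"api": "apply_moves", "payload": {"commands": [[[-0.008,0,0],0],[[-0.008,0,0],0],[[-0.008,0,0],0],[[-0.008,0,0],0],[[-0.008,0,0],0],[[-0.008,0,0],0],[[-0.008,0,0],0],[[-0.008,0,0],0]]}}

```text
time_s: 4.98
position: [0.6026, 0.2743, 0.0195]
eef_rot: [-0.0, 0.995, -0.102, 0.0]
force: [2.5, -0.4, 2.3]
grip_width: 0.002
grasp_force: 1.5
```

Call:
{"api": "apply_moves", "payload": {"commands": [[[-0.008,0,0],0],[[-0.008,0,0],0],[[-0.008,0,0],0],[[-0.008,0,0],0],[[-0.008,0,0],0],[[-0.008,0,0],0],[[-0.005,0,0],0],[[-0.004,0,0],0],[[0,0,0],0],[[0,0,0],0]]}}

```text
time_s: 5.82
position: [0.5459, 0.2857, 0.0183]
eef_rot: [0.001, 0.995, -0.102, -0.002]
force: [0.3, 0.2, 0.5]
grip_width: -0.001
grasp_force: 0.0
```

Call:
{"api": "apply_moves", "payload": {"commands": [[[0.005,0,0],0],[[0.005,0,-0.01],0],[[0,0,-0.03],0],[[0,0,-0.04],0],[[0,0,-0.04],0],[[0,0,-0.04],0],[[0,0,-0.02],0],[[0,0,0],0],[[0,0,0],0]], "grip": 1}}

```text
time_s: 6.57
position: [0.5586, 0.2838, 0.202]
eef_rot: [-0.001, 0.995, -0.103, 0.002]
force: [-0.2, 0.3, -0.5]
grip_width: 1.004
grasp_force: 0.0
```

Run:
```python
from h import *
c=cap('wrist'); s=c['s']; print(s['position'],s['eef_rot']); np.save('wp.npy',np.r_[s['position'],s['eef_rot']])
save(c,'w2.png')
```

```text
[0.55863782 0.28377193 0.20204594] [-8.43286231e-04  9.94719598e-01 -1.02608714e-01  1.91364791e-03]
```

View pics/w2.png

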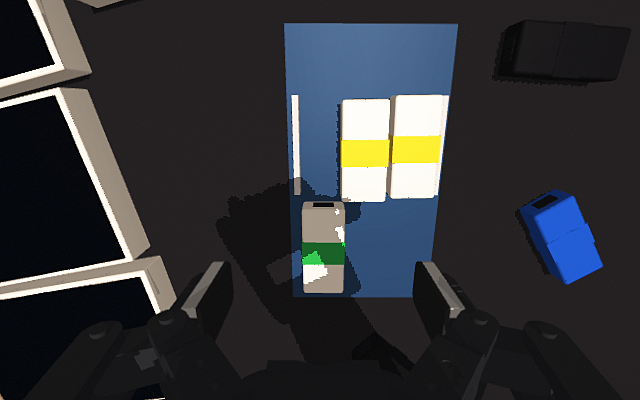

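The wrist view shows the green supply clear of the row and straight. Its top corners are at about (302,207), (345,207), (344,291) and (303,291), with the band from rows 243 to 264. Both yellows are still in the row.

Run:
```python
from h import *
from scipy.spatial.transform import Rotation as Ro
c=load('wrist'); p=np.load('wp.npy'); M=np.eye(4); M[:3,:3]=Ro.from_quat(p[[4,5,6,3]]).as_matrix(); M[:3,3]=p[:3]
T=M@c['tool_from_camera']
P=pts(c,[(302,207),(345,207),(344,291),(303,291),(303,243),(344,243),(344,264),(303,264)],T=T,z=.034)
C=np.array([.5503,.2371]);y=-.205;R=np.array([[np.cos(y),-np.sin(y)],[np.sin(y),np.cos(y)]])
print(((P[:,:2]-C)@R).round(4)); print(pts(c,[(330,280),(325,225)],T=T).round(4))
for Q in(P[:4],P[4:]):
  m=Q.mean(0); print(m, 'tool delta',(np.linalg.inv(M)@np.r_[m,1])[:3].round(4))
```

```text
[[-0.0243  0.0694]
 [-0.0243  0.0256]
 [-0.1229  0.0247]
 [-0.1229  0.0704]
 [-0.0644  0.0692]
 [-0.0644  0.0258]
 [-0.0892  0.0253]
 [-0.0892  0.0697]]
[[0.452  0.2988 0.0342]
 [0.5166 0.291  0.034 ]]
[0.4879022  0.29859735 0.034     ] tool delta [-0.0729  0.0003  0.1678]
[0.48478981 0.29924507 0.034     ] tool delta [-0.0761  0.0003  0.1678]
```

Call:
{"api": "apply_moves", "payload": {"commands": [[[-0.025,0,0],0],[[-0.025,0,0],0],[[-0.025,0,0.02],0],[[0,0,0.035],0],[[0,0,0.035],0],[[0,0,0.035],0],[[0,0,0.03],0],[[0,0,0.02],0],[[0,0,0],0],[[0,0,0],0]]}}

```text
time_s: 7.45
position: [0.4816, 0.2979, 0.0214]
eef_rot: [0.002, 0.995, -0.103, -0.003]
force: [0.5, -0.8, -0.7]
grip_width: 1.0
grasp_force: 0.0
```

Call:
{"api": "apply_moves", "payload": {"commands": [[[0.003,0,-0.004],0],[[0,0,0],0]]}}

```text
time_s: 7.62
position: [0.4891, 0.299, 0.0308]
eef_rot: [-0.001, 0.995, -0.102, 0.002]
force: [0.4, 0.4, 2.0]
grip_width: 0.999
grasp_force: 0.0
```

Call:
{"api": "apply_moves", "payload": {"commands": [[[0,0,0],0],[[0,0,0],0],[[0,0,0],0],[[0,0,0],0],[[0,0,0],0],[[0,0,0],0],[[0,0,0],0],[[0,0,0],0]], "grip": -1, "grip_force": 25}}

```text
time_s: 8.28
position: [0.4874, 0.2987, 0.0293]
eef_rot: [-0.0, 0.995, -0.102, 0.001]
force: [-1.4, 0.9, 7.4]
grip_width: 0.515
grasp_force: 27.7
```

Call:
{"api": "apply_moves", "payload": {"commands": [[[0,0,-0.01],0],[[0,0,-0.02],0],[[0,0,-0.03],0],[[0,0,-0.03],0],[[0,0,-0.03],0],[[0,0,-0.03],0],[[0,0,-0.03],0],[[0,0,-0.03],0],[[0,0,-0.02],0],[[0,0,0],0],[[0,0,0],0]]}}

```text
time_s: 9.2
position: [0.4867, 0.2983, 0.2585]
eef_rot: [-0.0, 0.995, -0.102, 0.0]
force: [-0.0, 0.7, -2.4]
grip_width: 0.519
grasp_force: 26.8
```

Call:
{"api": "apply_moves", "payload": {"commands": [[[0,0,0],-0.057],[[0.007,0.015,0],0],[[0.014,0.032,0],0],[[0.014,0.032,0],0],[[0.014,0.032,0],0],[[0.014,0.032,0],0],[[0.014,0.032,0],0],[[0.014,0.032,0],0],[[0.014,0.032,0],0],[[0.014,0.032,0],0],[[0.014,0.032,0],0],[[0.014,0.032,0],0]]}}

```text
time_s: 10.2
position: [0.5811, -0.056, 0.2541]
eef_rot: [-0.001, 0.997, -0.074, -0.003]
force: [1.5, 0.5, -2.8]
grip_width: 0.52
grasp_force: 26.8
```

Call:
{"api": "apply_moves", "payload": {"commands": [[[0.014,0.032,0],0],[[0.014,0.032,0],0],[[0.014,0.032,0],0],[[0.008,0.022,0],0],[[0.004,0.01,0],0],[[0,0,0],0],[[0,0,0],0],[[0,0,0],0],[[0,0,0],0]]}}

```text
time_s: 10.95
position: [0.6169, -0.1874, 0.2577]
eef_rot: [-0.0, 0.997, -0.073, -0.001]
force: [0.5, -0.7, -2.1]
grip_width: 0.516
grasp_force: 26.8
```

Run:
```python
from h import *
c=cap('wrist'); s=c['s']; print(s['position'],s['eef_rot']); np.save('wp.npy',np.r_[s['position'],s['eef_rot']])
save(c,'w3.png')
```

```text
[ 0.61692371 -0.18744987  0.25773748] [-4.41246353e-04  9.97319802e-01 -7.31621795e-02 -5.59154780e-04]
```

View pics/w3.png

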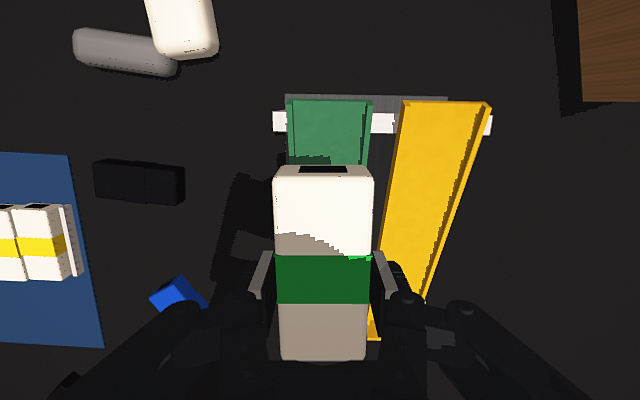

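The wrist view shows the supply held straight and centred in the jaws. The top corners of the green lane's guides are at about (287,101) and (373,101), and the supply top's far edge runs from (273,176) to (374,176).

Run:
```python
from h import *
from scipy.spatial.transform import Rotation as Ro
c=load('wrist'); p=np.load('wp.npy'); M=np.eye(4); M[:3,:3]=Ro.from_quat(p[[4,5,6,3]]).as_matrix(); M[:3,3]=p[:3]
T=M@c['tool_from_camera']
I=np.linalg.inv(M)
t=lambda P:(np.c_[P,np.ones(len(P))]@I.T)[:,:3].round(4)
L=pts(c,[(287,101),(373,101)],T=T,z=.1455); G=pts(c,[(289,150),(370,150)],T=T,z=.134)
D=pts(c,[(310,140),(330,120),(325,200),(325,240),(325,280),(325,340)],T=T)
print(L.round(4),t(L)); print(t(G)); print(D.round(4),t(D))
zb=p[2]+.0047
B=pts(c,[(273,178),(374,178),(370,255),(276,255)],T=T,z=zb); print('brick',t(B))
```

```text
[[ 0.6989 -0.1718  0.1455]
 [ 0.6895 -0.2355  0.1455]] [[ 0.079  -0.0273  0.1122]
 [ 0.0789  0.0371  0.1121]]
[[ 0.0407 -0.0282  0.1237]
 [ 0.0407  0.0382  0.1237]]
[[ 0.6657 -0.1832  0.1255]
 [ 0.6798 -0.202   0.1319]
 [ 0.6542 -0.1933  0.2624]
 [ 0.6352 -0.1906  0.2618]
 [ 0.615  -0.1876  0.2624]
 [ 0.5804 -0.1826  0.2624]] [[ 0.0478 -0.0113  0.1322]
 [ 0.0644  0.0053  0.1258]
 [ 0.0377  0.0004 -0.0048]
 [ 0.0185  0.0004 -0.0041]
 [-0.0019  0.0005 -0.0047]
 [-0.0369  0.0005 -0.0046]]
brick [[ 0.0475 -0.0217 -0.0047]
 [ 0.0475  0.0211 -0.0048]
 [ 0.0112  0.0211 -0.0047]
 [ 0.0112 -0.0221 -0.0047]]
```

Call:
{"api": "apply_moves", "payload": {"commands": [[[0,0.0025,0.01],0],[[0,0.0025,0.02],0],[[0,0,0.02],0],[[0,0,0.02],0],[[0,0,0.015],0],[[0,0,0.007],0],[[0,0,0],0],[[0,0,0],0],[[0,0,0],0]], "grip_force": 20}}

```text
time_s: 11.75
position: [0.6174, -0.1944, 0.1679]
eef_rot: [0.001, 0.997, -0.074, 0.001]
force: [-0.0, -0.5, -2.3]
grip_width: 0.518
grasp_force: 26.8
```

Call:
{"api": "apply_moves", "payload": {"commands": [[[0,0,0.002],0],[[0,0,0.002],0],[[0,0,0.002],0],[[0,0,0.002],0],[[0,0,0.002],0],[[0,0,0.002],0],[[0,0,0.002],0],[[0,0,0],0]]}}

```text
time_s: 12.42
position: [0.6163, -0.1941, 0.1518]
eef_rot: [-0.0, 0.997, -0.074, -0.0]
force: [-0.0, -0.3, -1.4]
grip_width: 0.52
grasp_force: 26.9
```

Call:
{"api": "apply_moves", "payload": {"commands": [[[0,0,0.0015],0],[[0,0,0.0015],0],[[0,0,0.0015],0],[[0,0,0.0015],0],[[0,0,0],0]]}}

```text
time_s: 12.83
position: [0.6168, -0.1945, 0.1474]
eef_rot: [0.0, 0.997, -0.074, 0.001]
force: [-4.4, 0.7, 4.2]
grip_width: 0.52
grasp_force: 27.8
```

Call:
{"api": "apply_moves", "payload": {"commands": [[[0,0,0.001],0],[[0,0,0.001],0],[[0,0,0.001],0],[[0,0,0.001],0],[[0,0,0],0]]}}

```text
time_s: 13.25
position: [0.6164, -0.1942, 0.1419]
eef_rot: [-0.0, 0.997, -0.074, -0.0]
force: [-4.5, 1.2, 3.5]
grip_width: 0.514
grasp_force: 28.1
```

Run:
```python
from h import *
from scipy.spatial.transform import Rotation as Ro
c=cap('wrist'); s=c['s']; p=np.r_[s['position'],s['eef_rot']]
M=np.eye(4); M[:3,:3]=Ro.from_quat(p[[4,5,6,3]]).as_matrix(); M[:3,3]=p[:3]
T=M@c['tool_from_camera']; I=np.linalg.inv(M)
P=pts(c,[(325,v) for v in range(100,360,20)],T=T); print((np.c_[P,np.ones(len(P))]@I.T)[:,:3].round(4), P[:,2].round(4),s['force'])
save(c,'w4.png')
```

```text
[[ 0.0789  0.0004  0.0053]
 [ 0.0706  0.0004  0.0075]
 [ 0.0616  0.0005  0.0103]
 [ 0.0519  0.0005  0.0133]
 [ 0.0478  0.0003 -0.0096]
 [ 0.0406  0.0003 -0.0141]
 [ 0.0311  0.0004 -0.0117]
 [ 0.021   0.0004 -0.0096]
 [ 0.0101  0.0004 -0.0074]
 [-0.0015  0.0005 -0.0053]
 [-0.0149  0.0005 -0.002 ]
 [-0.0293  0.0006  0.0013]
 [-0.0451  0.0006  0.0047]] [0.1366 0.1344 0.1316 0.1286 0.1515 0.156  0.1536 0.1515 0.1492 0.1472
 0.1439 0.1406 0.1372] [-4.49526513  1.22607638  3.47974407]
```

Call:
{"api": "apply_moves", "payload": {"commands": [[[0,0,0.001],0],[[0,0,0.001],0],[[0,0,0.001],0],[[0,0,0.001],0],[[0,0,0.001],0],[[0,0,0],0]]}}

```text
time_s: 13.8
position: [0.6165, -0.1941, 0.1369]
eef_rot: [-0.0, 0.997, -0.074, -0.0]
force: [-1.8, 0.8, 2.7]
grip_width: 0.517
grasp_force: 28.4
```

Run:
```python
from h import *
from scipy.spatial.transform import Rotation as Ro
c=cap('wrist'); s=c['s']; p=np.r_[s['position'],s['eef_rot']]
M=np.eye(4); M[:3,:3]=Ro.from_quat(p[[4,5,6,3]]).as_matrix(); M[:3,3]=p[:3]
T=M@c['tool_from_camera']; I=np.linalg.inv(M)
P=pts(c,[(325,v) for v in range(120,360,20)],T=T); print((np.c_[P,np.ones(len(P))]@I.T)[:,:3].round(4)[:,::2].tolist(),s['force'],s['position'])
save(c,'w5.png')
```

```text
[[0.0708, 0.003], [0.0622, 0.0055], [0.0534, 0.0053], [0.0483, -0.0116], [0.0422, -0.0192], [0.0328, -0.0161], [0.0224, -0.0126], [0.011, -0.009], [-0.0016, -0.0052], [-0.0164, 0.0002], [-0.0324, 0.0051], [-0.0961, 0.0623]] [-1.75264626  0.84614209  2.68935084] [ 0.61646049 -0.1940857   0.13690434]
```

View pics/w5.png

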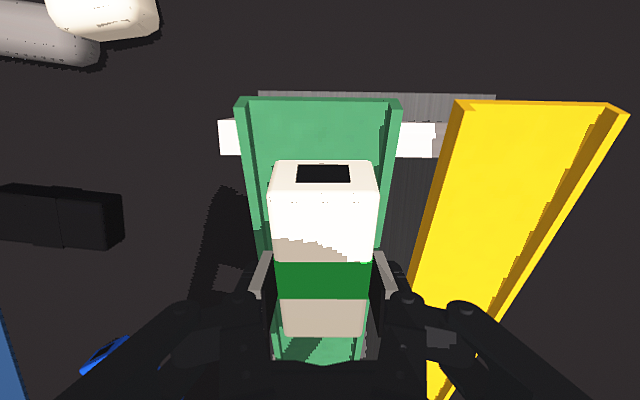

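The supply lies between the green lane's guides, tilted about 18° and close to flat on the face. The pads are clear above the guides. One more millimetre, then let go.

Call:
{"api": "apply_moves", "payload": {"commands": [[[0,0,0.001],0],[[0,0,0],0]]}}

```text
time_s: 14.02
position: [0.6166, -0.1941, 0.1362]
eef_rot: [-0.0, 0.997, -0.074, 0.0]
force: [-2.7, -0.2, 3.6]
grip_width: 0.516
grasp_force: 28.5
```

Call:
{"api": "apply_moves", "payload": {"commands": [[[0,0,0],0],[[0,0,0],0],[[0,0,0],0],[[0,0,0],0],[[0,0,0],0],[[0,0,0],0],[[0,0,0],0],[[0,0,0],0],[[0,0,0],0],[[0,0,0],0],[[0,0,0],0],[[0,0,0],0]], "grip": 1}}

```text
time_s: 15.02
position: [0.6165, -0.1942, 0.1364]
eef_rot: [0.0, 0.997, -0.074, 0.0]
force: [-0.3, -0.2, -0.3]
grip_width: 1.0
grasp_force: 0.0
```

Call:
{"api": "apply_moves", "payload": {"commands": [[[0,0,-0.01],0],[[0,0,-0.02],0],[[0,0,-0.03],0],[[0,0,-0.03],0],[[0,0,-0.03],0],[[0,0,-0.02],0],[[0,0,0],0],[[0,0,0],0],[[0,0,0],0]]}}

```text
time_s: 15.77
position: [0.616, -0.1939, 0.2754]
eef_rot: [-0.0, 0.997, -0.074, -0.001]
force: [-0.2, -0.5, -1.1]
grip_width: 0.998
grasp_force: 0.0
```

Run:
```python
from h import *
c=cap('scene'); save(c,'s2.png',(150,100,350,230),4)
c=cap('top'); save(c,'t2.png',(160,100,480,280),2.4)
print(c['s']['position'],c['s']['force'])
```

```text
[ 0.61569197 -0.19380854  0.27435438] [-0.15179434 -0.71858657 -0.87552782]
```

View pics/s2.png

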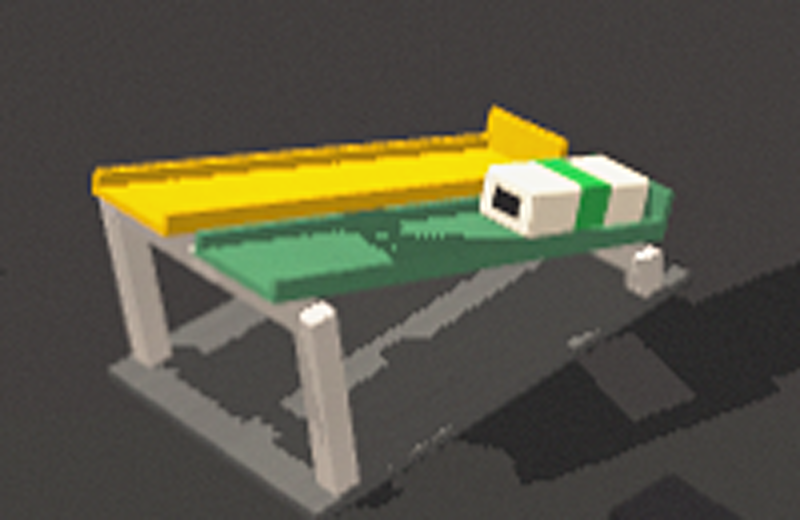

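View pics/t2.png

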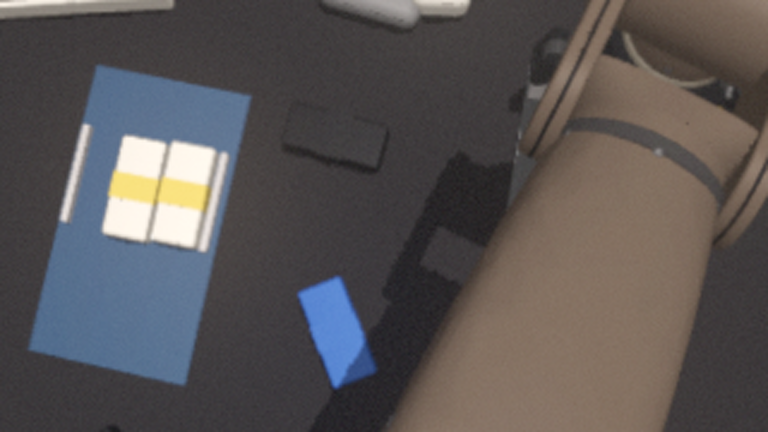

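The scene crop shows the green supply flat against the stop at the low end of the green lane, around (580,195). In the top crop both yellows are still in the row, around (135,190) and (183,195), and the scanner hasn't moved. The hand is clear, so I'm handing in.

```bash
python3 -c "
from rig import ticket
print(ticket.hand_in())"
```

```text
the job is handed in; nothing more can be done
None
```

I handed the job in at about 16 s of the 61 s allowed. The green-banded supply slid down by itself after release and lies flat against the green lane's stop. The yellow supplies stayed in their row, within a few millimetres of where they started, and the scanner was not disturbed. The hand-in returned no verdict, so this rests on the final pictures.

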